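Set the plant-feed doser and lock its setting

TASK

The plant-feed doser on the bench has been slackened for a new feed rate: turn its black setting knob until the knob's pointer stands at the nose of the little brass marker clip on the dial's rim, then swing the bar of the brass lock ring above it round clockwise until the ring is hand-tight, firm but not forced, with the pointer still at the marker. Leave the marker clip where it is, and do not disturb the other things on the bench.

Things in the scene. Friction and masses are not known exactly. Their poses are not given: they have to be found in the camera images.
- dosing_valve: plant-feed doser, fixed to the bench: 160 x 200 x 12 mm plywood board, grey barrel with a brass hose tail at either side (ends at y = +-102 mm, 40 mm high), dial plate on top. Origin: centre of the board's underside, on the upright axis about which knob, ring and marker turn. z is up; its -x side is the front and roughly faces the robot
- dial_centre (a point): centre of the level aluminium dial plate's face, on the axis, 70 mm above the bench. The plate is 124 mm across and 5 mm thick, with black marks every 15 degrees, the middle one at the front. On it stand the black knob and over that the brass lock ring, on a fixed threaded stud (16 mm thick) that ends 136 mm above the bench
- setting_knob: black fluted metal knob, 450 g, on a spigot on the dial. Origin on the axis at its underside, on the dial's face; its -x axis points along the pointer. Round grip 60 mm across from 10 to 36 mm above the origin; under it a 49 mm skirt with the pointer. While the ring is slack it turns lightly both ways and stays where it is left; the tight ring clamps it
- knob_grip (a point): on the axis at mid-height of the knob's grip, 94 mm above the bench (the grip spans 80 to 106 mm: fingers that end at 84 to 90 mm clear pointer and marker). The lock ring's bar juts out over the knob on one side, so take the knob with the fingers about square to the bar and turn it 1.5 rad at most
- pointer_tip (a point): the point of the knob's pointer, a black blade 6 mm wide, 44 mm from the axis, 74 mm above the bench
- marker_tip (a point): the point just before the nose of the marker, a brass clip 12 mm wide on the dial plate's rim (its top 74 mm above the bench) that points inward. 44 mm from the axis: pointer_tip comes here when the knob is set. The clip can be pushed round the rim, so keep off it
- lock_ring: brass ring, 46 mm across, 18 mm high, on the stud above the knob. Origin on the axis at its underside, about 110 mm above the bench at the start. Its own -x axis points along its bar. Clockwise from above screws it down, 8 mm a turn. Under it a black friction washer, by wear 1.8 to 4.2 mm thick (not known). The ring stays where it is left and does not drag the knob round
- bar_pin (a point): on the upright steel pin (10 mm thick) that ends the ring's 8 mm bar, 48 mm from the axis, 10 mm below the pin's top, 11 mm above the bar. Push it clockwise round the axis: 2 N while slack. After 0.1 to 2.5 rad the washer meets the knob; 0.3 rad on, the push passes 3.5 N (feel it in motion: it fades at rest). Tight 0.4 rad past that (6 to 9 N); over 0.8 rad past is forced
- clay_pot: bystander: small terracotta pot, 110 mm across, 102 mm high, origin at the centre of its underside
- sprinkler_head: bystander: sprinkler head on a spike, lying, 93 x 193 x 36 mm, origin under its middle
- spare_handle: bystander: loose wooden tool handle, lying, 238 mm long, 29 mm thick, origin under its middle
Mind the look-alikes: they are no part of the job. There is more than one size of the setting_knob; the one meant has the size given above.

How it is judged (in metres and radians):
On the way, in this order (a step that is already met when the one before it is completed fails the run):
1. the pointer stands at the marker (within 4 mm) while the ring is still slack (horizontal distance between pointer_tip and marker_tip below 0.004 m and contact force between lock_ring and setting_knob below 5 N), for 0.2 s.
2. the lock ring presses the knob with more than 25 N, the pointer still at the marker (horizontal distance between pointer_tip and marker_tip below 0.004 m and contact force between lock_ring and setting_knob above 25 N), for 0.2 s.
At the end, for the whole second after the job is handed in: The tip of the pointer is within 4 mm (about 5 degrees) of the point before the marker's nose, and the lock ring, at rest, presses the knob down with more than 25 N (some 0.4 rad of turning after the washer meets the knob) (all of step 2 and angular speed of lock_ring below 0.05 rad/s); the robot touches nothing.
It fails at once if the lock ring is forced: it presses the knob with more than 80 N (some 1.3 rad of turning after the washer meets the knob) (contact force between lock_ring and setting_knob above 80 N).
It fails at once if the marker clip is shifted by more than 2.5 mm (distance of marker_tip from where it was at the start of the episode above 0.0025 m).
It fails at once if a bystander is moved by more than 20 mm (distance of any of clay_pot, sprinkler_head, spare_handle from where it was at the start of the episode above 0.02 m).
It also fails if it takes over 64 s, if anything falls off the work surface, if the arm or the gripper's body presses on something with over 40 N, if the wrist force passes 120 N, or if a joint passes its speed limit or range.

ROBOT

A 6-joint arm with a two-finger parallel gripper is mounted at the origin on a cart in front of the work surface, level with it; the furniture and walls round the work are solid. World frame = base frame: x ahead of the robot, y to its left, z up, the work surface at z = 0. Lengths are in mm, angles in degrees, forces in N, time in s.
With the tool pointing down it reaches from about 350 to 850 mm from the base axis. Payload 8.1 kg.
Tool frame: the origin (TCP) lies midway between the tips of the shut fingers; the grasp point (between the pads) lies 19 mm behind it (r.grasp_offset is the distance from the TCP to the grasp point, in mm); z points along the fingers, x is the direction in which the jaws open and shut, and the axes are right-handed (so a half turn about z gives the same grasp; the last joint's range is limited). The gripper opens to 85 mm and grips with 20 to 120 N. Pads are 22 mm wide; open, the fingers measure 114 mm over their backs; the gripper's body (76 mm by 85 mm) begins 54 mm behind the grasp point. The pads swing forward as they close: fully open they stand 13 mm farther back than shut.
Start: joints at [67.873, 7.471, 85.268, -0, 87.261, -4.893], TCP at [177.749, 573.071, 231.292] pointing down, gripper open.
Joint ranges: [-169.43, 169.43], [-51.17, 129.36], [1.28, 143.12], [-76.62, 256.62], [0, 156.53], [-152.29, 152.29]. Speed limits (degrees/s): [136.94, 136.94, 159.86, 180, 180, 180].

INTERFACE

Orientations are given as [roll, pitch, yaw] about the fixed x, y, z axes, in that order (R = Rz(yaw) Ry(pitch) Rx(roll)).
In Python, from bench import r, optics, hand_in gives the robot as it stands.
- The arm moves only by the shell command python3 -m pendant 'ROWS' [FORCE]. ROWS is JSON, a list of rows, each a list of 5 numbers: the opening, from 0 (shut) to 1 (fully open), then the shift along the tool's x, y, z in mm, then the turn about the tool's z in degrees. A call has 1 to 10 rows; each row shifts and turns the commanded pose from where the row before left it, along the tool's axes as they then stand; what a row does not reach is not made up. A row lasts 1/10 s, in which the tool goes at most 50 mm and 8.59 degrees, less where a joint would pass 70% of its speed; a pose out of reach is approached as far as the arm can. A call with a gripper value outside its range is refused whole. The fingers move at their own pace and stop on an object; FORCE is the grip in N (left out, the last holds). Time passes only in rows, so rows that do not move let the fingers close. It gives the time, the measured TCP pose, the force and the opening at its end, in the units of the state.
- r.sense(): the state, without advancing time (a new reading comes with each control period).
- optics.snapshot(name): name is "side" or "top" or "wrist"; returns (picture, depth): 480x640x3 uint8, blue, green, red; 480x640 float32, mm along the optical axis (not along the pixel's ray), 0 where there is no reading.
- optics.camera_params(name): a dict with "camera_matrix" (3x3 intrinsics, pixels), "eye" and "orientation" of the camera in the world. Camera axes: x right, y down, z forward; pixel columns grow to the right and rows downward; lengths in mm; the calibration is good to about 2 mm. A picture is of the moment at which its call begins: read the wrist's pose just before it. camera_params takes no time and is no camera call; for the wrist camera it gives the pose at the moment of the call.
- hand_in(): hands the job in, once; it reports no verdict.
Trained networks look in the newest picture that a camera, given by its name, has taken for a name from the list of things; names that differ only in an ending like _2 or _b are one class to them, and where a whole thing is asked for, a point or a joint stands for the part that bears it (a point fixed in the world has none). Each returns a list of dicts, best first, with "score" (0 to 1); they miss things now and then, are a little off and sometimes report something else, mostly with a low value. They report only what shows in the picture. A call takes as long as a camera call. They do not tell look-alikes from the thing itself.
- optics.search_frame(camera, query): "at" ([x, y, z] in mm, in world coordinates, good to about 4 mm: the middle of the surface that is visible of it).
The state is a dict: "time": time; "joint_pos": joint angles; "qd": joint speeds; "joint_efforts": joint torques, N m; "tool_pos": TCP position; "tcp_rot": TCP orientation; "ft_force": force on the tool from outside, world axes, zero at the start; "wrist_torque": the same for the moment, N m; "finger_gap": finger opening in mm.
Only numpy, scipy, OpenCV 4.12 (cv2) and the standard library are available. Lean on these libraries where they do the work, as an engineer would, in place of code of your own. Each camera call takes 0.05 s, during which the arm holds its last target. There are 200 camera calls.

## Working session

There is one attempt and no reset: what is moved stays moved. The work goes in short steps, Python scripts to look and compute and a shell command to move; the robot and the scene stay as the last step left them, time stands still between calls to the robot, and variables do not carry over. Pictures are saved under pics/ and viewed, about 8 in all and at most 12, crops included, and the job is handed in when it is done.

```bash
ls; mkdir -p pics
python3 - <<'E'
from bench import r, optics
import cv2
print(r.sense())
for c in ("top","side"):
    im,d=optics.snapshot(c); cv2.imwrite(f"pics/{c}0.png",im)
    p=optics.camera_params(c); print(c,p)
    for q in ("dosing_valve","dial_centre","setting_knob","pointer_tip","marker_tip","lock_ring","bar_pin","knob_grip","clay_pot","sprinkler_head","spare_handle"):
        print(q,[(round(h['score'],2),[round(float(v)) for v in h['at']]) for h in optics.search_frame(c,q)])
E
```

```text
pics
{'time': 0.0, 'joint_pos': array([ 6.78731967e+01,  7.51619173e+00,  8.53292618e+01,  1.36800930e-03,
        8.72601377e+01, -4.89253655e+00]), 'qd': array([-0.0151919 , -0.08656725, -0.05009149,  0.07220234,  0.05377959,
        0.07923848]), 'joint_efforts': array([-8.42337286e-04, -5.69385445e+01, -5.00554597e+01, -3.01971077e-04,
        1.46097873e-02, -4.83468591e-05]), 'tool_pos': array([177.5282861 , 572.56894344, 230.23328753]), 'tcp_rot': array([-1.79989633e+02,  1.05089977e-01,  7.27656761e+01]), 'ft_force': array([-0.42779222,  0.72784572,  0.0010456 ]), 'wrist_torque': array([ 0.0167103 , -0.03576721,  0.03919319]), 'finger_gap': 85.26584264476048}
top {'camera_matrix': array([[485.94070502,   0.        , 326.63484476],
       [  0.        , 485.94070502, 236.60266867],
       [  0.        ,   0.        ,   1.        ]]), 'eye': array([ 403.14031146,  -45.89533656, 1405.19021564]), 'orientation': array([-1.75762305e+02, -8.13618173e-02, -8.87902242e+01])}
dosing_valve [(0.97, [566, 30, 10])]
dial_centre [(0.28, [436, 331, 60])]
setting_knob [(0.81, [430, -148, 48])
[... 522 characters left out ...]
19, 239.39537561],
       [  0.        ,   0.        ,   1.        ]]), 'eye': array([  291.93071454, -1054.56627386,   688.28650102]), 'orientation': array([-120.37469925,    1.19199032,  -12.64910985])}
dosing_valve [(0.59, [571, 1, 11])]
dial_centre [(0.77, [568, -3, 7])]
setting_knob [(0.86, [430, -169, 50]), (0.83, [442, -463, 47])]
pointer_tip [(0.82, [432, -171, 44]), (0.6, [440, -460, 45])]
marker_tip []
lock_ring [(0.57, [580, 15, 123])]
bar_pin [(0.78, [579, 13, 124]), (0.16, [567, 9, 92])]
knob_grip [(0.9, [567, 11, 92]), (0.6, [442, -463, 45]), (0.56, [426, -166, 49])]
clay_pot [(0.98, [435, 279, 74])]
sprinkler_head [(0.68, [410, -326, 14])]
spare_handle [(0.95, [344, 158, 24])]
```

Run:
```python
import cv2, numpy as np
a=cv2.imread("pics/top0.png"); b=cv2.imread("pics/side0.png")
from bench import optics
from scipy.spatial.transform import Rotation as R
def proj(c,P):
    p=optics.camera_params(c); q=R.from_euler('xyz',p['orientation'],degrees=True).as_matrix().T@(np.array(P)-p['eye']); q=p['camera_matrix']@q; return q[:2]/q[2]
t=proj('top',[566,30,80]); s=proj('side',[566,20,80]); print(t,s)
def crop(im,c,h,k): x,y=map(int,c); return cv2.resize(im[y-h:y+h,x-h:x+h],(k,k),interpolation=cv2.INTER_CUBIC)
w=np.hstack([cv2.resize(a,(400,300)),cv2.resize(b,(400,300))])
z=np.hstack([crop(a,t,40,300),crop(b,s,60,300)]); z=cv2.copyMakeBorder(z,0,0,0,200,0)
cv2.imwrite("pics/c1.png",np.vstack([w,z]))
```

```text
[299.55357973 212.53182697] [325.5139048  224.56579215]
```

View pics/c1.png

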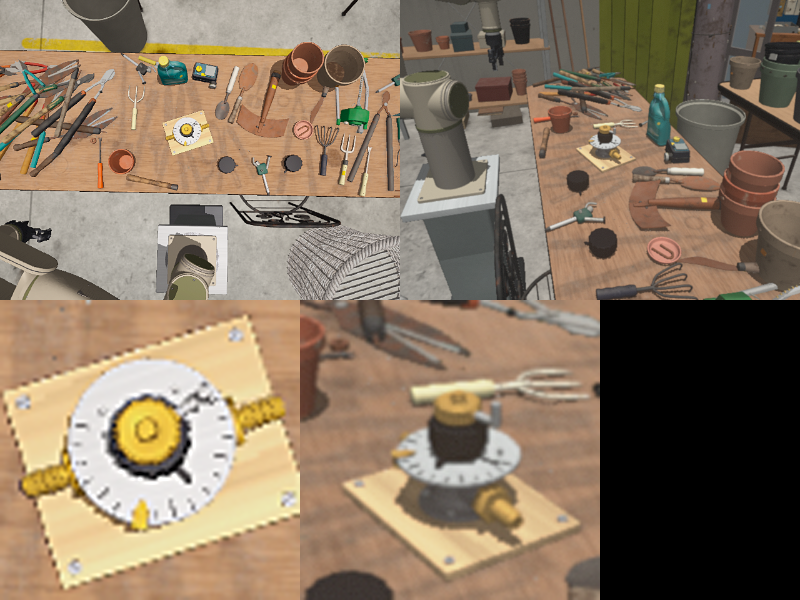

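The doser is the board assembly at top-view pixel (300,213), with the knob under a brass ring. The two loose black knobs at about (361,262) and (467,260) in the full-size picture lie flat on the bench, so they are look-alikes. Pointer is front-right, marker at the front, bar towards the rear right. I'll move above it.

```bash
python3 -m pendant '[[1,-26,34,-3,0],[1,-26,34,-3,0],[1,-26,34,-3,0],[1,-26,34,-3,0],[1,-26,34,-3,0],[1,-26,34,-3,0],[1,-26,34,-3,0],[1,-26,34,-3,0],[1,-26,34,-3,0],[1,-26,34,-3,0]]'
python3 - <<'E'
from bench import r,optics
import numpy as np
from scipy.spatial.transform import Rotation as R
s=r.sense(); p=optics.camera_params('wrist'); T=R.from_euler('xyz',s['tcp_rot'],degrees=True)
print(p, T.inv().apply(p['eye']-s['tool_pos']), (T.inv()*R.from_euler('xyz',p['orientation'],degrees=True)).as_matrix().round(2))
E
```

```text
time: 2.2
tool_pos: [426.2, 222.5, 261.7]
tcp_rot: [180.0, -0.0, 72.8]
ft_force: [-0.1, 0.4, -0.1]
finger_gap: 85.5
{'camera_matrix': array([[390.05764875,   0.        , 318.02723436],
       [  0.        , 390.05764875, 241.72547582],
       [  0.        ,   0.        ,   1.        ]]), 'eye': array([353.5525828 , 245.31918329, 404.0847197 ]), 'orientation': array([ 1.62386178e+02, -3.47452839e-02,  7.27680952e+01])} [   0.36600429  -76.09863764 -142.40400213] [[ 1.   -0.    0.  ]
 [ 0.    0.95  0.3 ]
 [-0.   -0.3   0.95]]
```

```bash
python3 -m pendant '[[1,-22,28,0,0],[1,-22,28,0,0],[1,-22,28,0,0],[1,-22,28,0,0],[1,-22,28,0,0],[1,-22,28,0,0],[1,0,0,0,7.6],[1,0,0,0,7.6],[1,0,0,0,7.6],[1,0,0,0,0]]'
cat > h.py <<'E'
from bench import r,optics
import numpy as np, cv2
from scipy.spatial.transform import Rotation as R
def cam(c):
    p=optics.camera_params(c); return p['camera_matrix'],p['eye'],R.from_euler('xyz',p['orientation'],degrees=True).as_matrix()
def atz(C,uv,z):
    K,e,M=C; d=M@np.linalg.inv(K)@np.array([*uv,1.]); return e+d*(z-e[2])/d[2]
def proj(C,P):
    K,e,M=C; q=K@(M.T@(np.array(P,float)-e)); return q[:2]/q[2]
E
python3 - <<'E'
from h import *
print(r.sense()['tool_pos'],r.sense()['tcp_rot'])
C=cam('wrist'); im,d=optics.snapshot('wrist'); cv2.imwrite("pics/w1.png",im)
for q in ("dial_centre","setting_knob","pointer_tip","marker_tip","lock_ring","bar_pin","knob_grip"):
    print(q,[(round(h['score'],2),h['at'].round() if hasattr(h['at'],'round') else h['at'],proj(C,h['at']).round()) for h in optics.search_frame('wrist',q)])
E
```

```text
time: 3.2
tool_pos: [546.8, 48.0, 261.3]
tcp_rot: [-180.0, 0.0, 49.8]
ft_force: [1.1, 0.1, -0.4]
finger_gap: 85.6
[546.83838221  47.9968642  261.28918847] [-1.79998949e+02  8.84956870e-04  4.98251482e+01]
dial_centre [(0.56, [559.9, 49.6, 47.1], array([327., 214.]))]
setting_knob [(0.7, [555.1, 44.6, 105.8], array([320., 230.]))]
pointer_tip [(0.95, [558.1, 47.4, 104.2], array([326., 230.])), (0.68, [434.2, -133.8, 53.4], array([ 92., 238.]))]
marker_tip [(0.91, [521.8, 38.4, 72.9], array([290., 196.])), (0.69, [554.3, 45.9, 104.7], array([321., 228.]))]
lock_ring [(0.9, [575.5, 34.0, 128.0], array([327., 267.]))]
bar_pin [(0.63, [576.5, 34.9, 127.8], array([329., 267.]))]
knob_grip [(0.6, [552.9, 48.2, 106.1], array([322., 226.])), (0.59, [431.9, -139.3, 52.8], array([ 87., 240.]))]
```

View pics/w1.png

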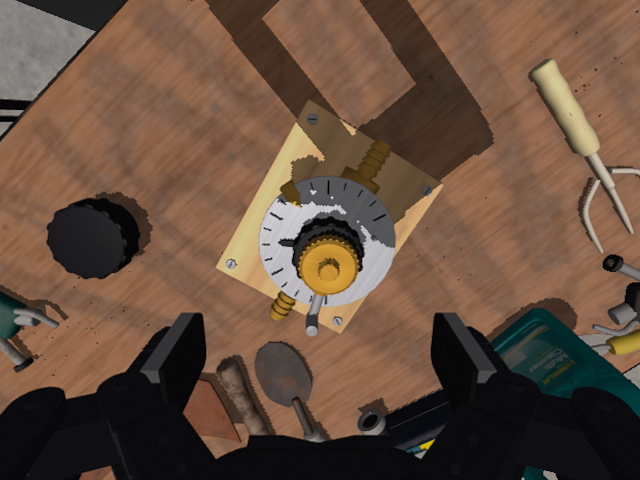

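The wrist view shows the dial around (328,238), ring/stud top at (329,267), pointer at (283,242), marker nose near (292,195) and bar/pin towards (312,328).

```bash
cat > ov.py <<'E'
from h import *
def overlay(im,C,c,pa,ma,ba,out,k=5,box=(245,165,405,340),zr=128):
    x0,y0,x1,y1=box; z=cv2.resize(im[y0:y1,x0:x1],None,fx=k,fy=k,interpolation=cv2.INTER_CUBIC)
    f=lambda P:tuple(((proj(C,P)-[x0,y0]+.5)*k).astype(int).tolist())
    pol=lambda rr,a,h:[c[0]+rr*np.cos(np.radians(a)),c[1]+rr*np.sin(np.radians(a)),h]
    for rr,h,col in((62,70,(0,0,255)),(23,zr,(255,0,255)),(44,74,(255,128,0))):
        cv2.polylines(z,[np.array([f(pol(rr,a,h)) for a in range(0,360,4)])],True,col,1)
    for a,h,rr,col in((pa,74,44,(0,255,0)),(ma,74,44,(255,0,0)),(ba,zr+2,48,(255,255,0))): cv2.drawMarker(z,f(pol(rr,a,h)),col,0,14,1)
    cv2.imwrite(out,z if z.shape[1]<=800 else cv2.resize(z,(800,600)))
E
python3 - <<'E'
from ov import *
C=cam('wrist'); im=cv2.imread('pics/w1.png')
c=atz(C,(329,267),136)[:2]; c2=atz(C,(328,239),70)[:2]; print(c,c2)
for n,uv in(('p',(282,242)),('m',(293,197)),('pin',(312,328))):
    P=atz(C,uv,74 if n!='pin' else 135)[:2]-c; print(n,np.hypot(*P),np.degrees(np.arctan2(P[1],P[0])))
overlay(im,C,c,-142,176,-60,'pics/o1.png',k=3.4)
E
```

```text
[573.93105752  37.07695166] [573.61141173  38.4641753 ]
p 40.030955079834875 -129.3726927151417
m 49.68644880706503 176.44076459025797
pin 52.73146073150534 -53.95814892507748
```

View pics/o1.png

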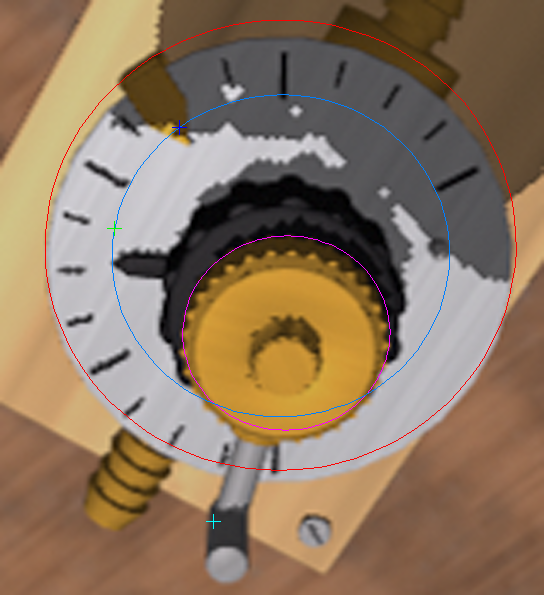

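The overlay is about 3.5 mm too high in the image, because I read the stud pixel wrong. It is really at about (329,271.5), so I'll refit with the dial edge.

Run:
```python
from ov import *
from scipy.optimize import least_squares
C=cam('wrist'); im=cv2.imread('pics/w1.png')
u=lambda x,y:(x/3.4+245-.5,y/3.4+165-.5)
E=[atz(C,u(*p),70)[:2] for p in((50,250),(514,250),(283,38),(285,480),(103,118),(468,400),(100,392))]
f=least_squares(lambda q:[np.hypot(*(e-q[:2]))-q[2] for e in E],[575,36,62]); print(f.x,f.fun.round(1))
print('stud',atz(C,u(286,365),136))
c=(f.x[:2]+atz(C,u(286,365),136)[:2])/2
g={}
for n,p,h in(('p',(113,262),74),('m',(186,138),74),('pintop',(227,565),140)):
    P=atz(C,u(*p),h)[:2]-c; g[n]=np.degrees(np.arctan2(P[1],P[0])); print(n,np.hypot(*P),g[n])
print(c)
overlay(im,C,c,g['p'],g['m'],g['pintop'],'pics/o2.png',k=3.4)
```

```text
[577.34709207  35.44429552  61.51557591] [ 0.4 -0.8 -0.2 -0.2  0.5  1.1 -0.7]
stud [576.71106189  34.42148817 136.        ]
p 44.30427867868332 -134.81795348495945
m 44.189767081535734 173.90570290168205
pintop 48.76020637699855 -56.13932583363474
[577.02907698  34.93289184]
```

View pics/o2.png

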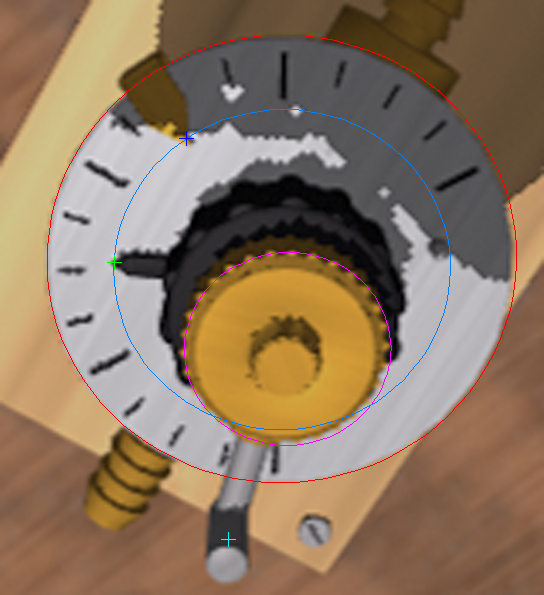

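All radii now agree: pointer 44.3, marker 44.2, pin 48.8 mm. The axis is at (577,35). The pointer at -134.8° must go to 173.9°, which is 51.3° clockwise. The bar is at -56°, so I start the jaw at yaw ~58°.

```bash
python3 -m pendant '[[1,4.8,15.8,0,0],[1,4.8,15.8,0,0],[1,0,0,0,-8],[1,0,0,40,0],[1,0,0,40,0],[1,0,0,40,0],[1,0,0,25,0],[1,0,0,15,0],[1,0,0,10,0],[1,0,0,7,0]]'; python3 -m pendant '[[1,0,0,0,0],[1,0,0,0,0]]'
```

```text
time: 4.6
tool_pos: [577.8, 35.2, 84.6]
tcp_rot: [179.9, -0.0, 58.0]
ft_force: [-0.1, 0.4, 0.1]
finger_gap: 85.1
time: 4.8
tool_pos: [578.1, 35.2, 85.6]
tcp_rot: [179.9, -0.1, 58.0]
ft_force: [-0.1, -0.2, -0.6]
finger_gap: 85.4
```

```bash
python3 -m pendant '[[0.5,0,0,0,0],[0.5,0,0,0,0],[0.5,0,0,0,0],[0.5,0,0,0,0],[0.5,0,0,0,0],[0.5,0,0,0,0]]' 30
```

```text
time: 5.4
tool_pos: [577.4, 34.1, 85.7]
tcp_rot: [179.9, 0.1, 58.0]
ft_force: [-4.8, -4.2, 7.1]
finger_gap: 58.8
```

```bash
python3 -m pendant '[[0.5,0,0,0,5],[0.5,0,0,0,5],[0.5,0,0,0,5],[0.5,0,0,0,5],[0.5,0,0,0,5]]'; python3 -m pendant '[[0.5,0,0,0,5],[0.5,0,0,0,5],[0.5,0,0,0,5],[0.5,0,0,0,5],[0.5,0,0,0,5],[0.5,0,0,0,1.3],[0.5,0,0,0,0],[0.5,0,0,0,0]]'
python3 - <<'E'
from h import *
s=r.sense(); print(s['tool_pos'],s['tcp_rot'],s['wrist_torque'])
E
```

```text
time: 5.9
tool_pos: [577.6, 33.4, 85.8]
tcp_rot: [179.8, 0.0, 32.8]
ft_force: [-4.1, -8.0, 7.0]
finger_gap: 58.9
time: 6.7
tool_pos: [577.2, 33.4, 85.7]
tcp_rot: [179.9, 0.0, 6.6]
ft_force: [-6.2, -7.8, 9.0]
finger_gap: 58.7
[577.15987842  33.38810012  85.73791898] [1.79851023e+02 2.02107220e-02 6.62154125e+00] [-1.28770206  1.16656642 -0.13235175]
```

```bash
python3 -m pendant '[[1,0,0,0,0],[1,0,0,0,0],[1,0,0,0,0],[1,0,0,-15,0],[1,0,0,-30,0],[1,0,0,-35,0],[1,0,-8,-35,0],[1,0,-10,-35,0],[1,0,-10,-15,0],[1,0,0,0,0]]'
python3 - <<'E'
from ov import *
C=cam('wrist'); im,d=optics.snapshot('wrist'); cv2.imwrite("pics/w2.png",im)
c=[577,35]; p=proj(C,[577,35,85]).astype(int); print(p)
b=(p[0]-80,p[1]-80,p[0]+80,p[1]+95); print(b)
overlay(im,C,c,173.9,173.9,-56,'pics/o3.png',k=3.4,box=b)
E
```

```text
time: 7.7
tool_pos: [575.5, 64.3, 253.2]
tcp_rot: [180.0, -0.4, 6.7]
ft_force: [0.7, 0.2, 0.9]
finger_gap: 85.4
[313 250]
(np.int64(233), np.int64(170), np.int64(393), np.int64(345))
```

View pics/o3.png

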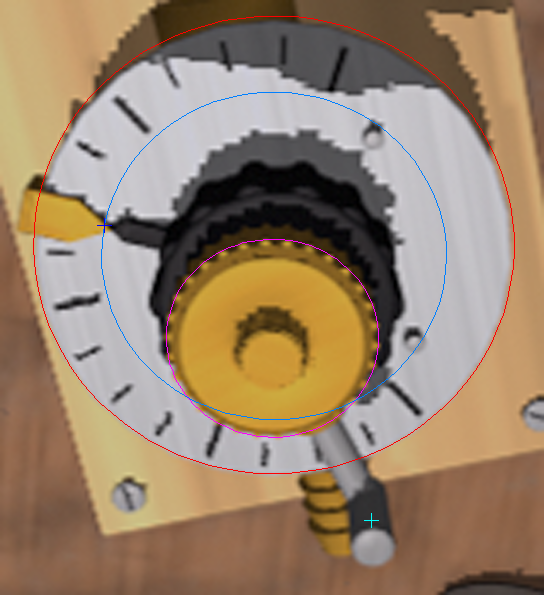

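Pointer tip (zoom 105,226) sits on the marker nose at the predicted point. Next I measure the pin top: angle, radius and depth-based height.

Run:
```python
from h import *
s=r.sense();C=cam('wrist'); im,d=optics.snapshot('wrist'); 
u=np.array([373/3.4+233-.5,547/3.4+170-.5]); print(u)
x,y=u.round().astype(int); w=d[y-3:y+4,x-3:x+4]; K,e,M=C
for dep in (w[w>0].min(),np.median(w)):
    print(dep,e+M@(np.linalg.inv(K)@[*u,1.])*dep)
for h in (136,140,144):
    P=atz(C,u,h)[:2]-[577,35]; print(h,np.hypot(*P),np.degrees(np.arctan2(P[1],P[0])))
th=np.radians(-56); t=np.array([577+48*np.cos(th),35+48*np.sin(th)]); dd=t-s['tool_pos'][:2]
yw=np.radians(s['tcp_rot'][2]); print(s['tool_pos'],s['tcp_rot'],t,'tool shift',dd@[np.cos(yw),np.sin(yw)],dd@[np.sin(yw),-np.cos(yw)])
a=np.radians(10+1.4325);L=96*np.sin(np.radians(1.4325));print(-L*np.cos(a),-L*np.sin(a))
```

```text
[342.20588235 330.38235294]
284.54865 [601.72200377  -4.1370992  141.14517769]
285.70386 [601.86542855  -4.72403964 140.12365096]
136 49.18607020422052 -58.84808005012705
140 46.934018364390546 -57.98337365974424
144 44.69373239977085 -57.031744698382845
[574.45158768  63.59139055 250.35420875] [ 1.79985813e+02 -1.34339179e-01  6.73508390e+00] [603.84125937  -4.79380348] tool shift 21.16671642224347 71.3600566237471
-2.3523095519222887 -0.47569751823969014
```

```bash
python3 -m pendant '[[0.235,10.5,35.5,0,0],[0.235,10.5,35.5,0,0],[0.235,0,0,0,-7.4],[0.235,0,0,20,-7.4],[0.235,0,0,20,-7.4],[0.235,0,0,20,-7.4],[0.235,0,0,20,-7.4],[0.235,0,0,15,0],[0.235,0,0,5,0],[0.235,0,0,0,0]]' 60
python3 - <<'E'
from h import *
im,d=optics.snapshot('wrist'); cv2.imwrite("pics/w3.png",im[150:480,120:520])
s=r.sense(); print(s['tool_pos'],s['tcp_rot'])
E
```

```text
time: 8.8
tool_pos: [601.9, -5.2, 147.4]
tcp_rot: [-179.9, 0.1, 43.5]
ft_force: [-0.0, -0.3, 0.7]
finger_gap: 19.9
[602.77182684  -5.16317711 148.91137851] [-1.79960470e+02  3.49519123e-02  4.35255556e+01]
```

View pics/w3.png

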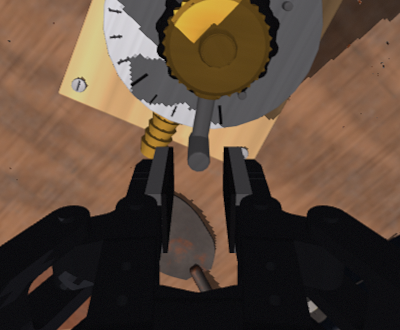

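The pin (crop 199,155) sits between the pads and right at the TCP projection. I'll go down to z≈127 and start pushing clockwise.

```bash
python3 -m pendant '[[0.235,0,0,7,0],[0.235,0,0,7,0],[0.235,0,0,7,0],[0.235,0,0,0,0]]'
for i in 1; do python3 -m pendant '[[0.235,-2.35,-0.48,0,2.865],[0.235,-2.35,-0.48,0,2.865]]'; python3 -m pendant '[[0.235,-2.35,-0.48,0,2.865],[0.235,-2.35,-0.48,0,2.865]]';python3 -m pendant '[[0.235,-2.35,-0.48,0,2.865],[0.235,-2.35,-0.48,0,2.865]]';  python3 -m pendant '[[0.235,-2.35,-0.48,0,2.865],[0.235,-2.35,-0.48,0,2.865]]'; done
```

```text
time: 9.25
tool_pos: [602.1, -5.0, 126.8]
tcp_rot: [-179.9, 0.1, 43.7]
ft_force: [-1.0, -1.3, 0.3]
finger_gap: 20.5
time: 9.45
tool_pos: [598.9, -7.5, 128.3]
tcp_rot: [180.0, 0.0, 37.8]
ft_force: [0.4, 0.6, -0.1]
finger_gap: 19.9
time: 9.65
tool_pos: [594.8, -9.4, 128.4]
tcp_rot: [180.0, -0.0, 32.1]
ft_force: [1.6, 0.4, -2.4]
finger_gap: 19.7
time: 9.85
tool_pos: [590.3, -11.1, 128.4]
tcp_rot: [180.0, -0.1, 26.4]
ft_force: [2.4, -0.2, -1.4]
finger_gap: 20.2
time: 10.05
tool_pos: [585.7, -12.2, 128.4]
tcp_rot: [180.0, -0.1, 20.6]
ft_force: [2.1, -1.0, -1.7]
finger_gap: 20.3
```

```bash
python3 -m pendant '[[0.235,-2.35,-0.48,0,2.865],[0.235,-2.35,-0.48,0,2.865]]'; python3 -m pendant '[[0.235,-2.35,-0.48,0,2.865],[0.235,-2.35,-0.48,0,2.865]]';python3 -m pendant '[[0.235,-2.35,-0.48,0,2.865],[0.235,-2.35,-0.48,0,2.865]]';  python3 -m pendant '[[0.235,-2.35,-0.48,0,2.865],[0.235,-2.35,-0.48,0,2.865]]'
```

```text
time: 10.25
tool_pos: [581.0, -12.9, 128.5]
tcp_rot: [180.0, -0.1, 14.9]
ft_force: [2.7, 0.1, -2.6]
finger_gap: 20.0
time: 10.45
tool_pos: [576.2, -13.1, 128.5]
tcp_rot: [180.0, -0.1, 9.2]
ft_force: [2.3, 0.7, -1.4]
finger_gap: 19.9
time: 10.65
tool_pos: [571.4, -12.9, 128.5]
tcp_rot: [180.0, -0.1, 3.4]
ft_force: [3.1, -0.7, -1.7]
finger_gap: 20.1
time: 10.85
tool_pos: [566.7, -12.1, 128.5]
tcp_rot: [180.0, -0.1, -2.3]
ft_force: [2.4, -0.3, -2.1]
finger_gap: 20.2
```

```bash
python3 -m pendant '[[0.235,-2.35,-0.48,0.2,2.865],[0.235,-2.35,-0.48,0.2,2.865]]'; python3 -m pendant '[[0.235,-2.35,-0.48,0.2,2.865],[0.235,-2.35,-0.48,0.2,2.865]]';python3 -m pendant '[[0.235,-2.35,-0.48,0.1,2.865],[0.235,-2.35,-0.48,0.1,2.865]]';  python3 -m pendant '[[0.235,-2.35,-0.48,0.1,2.865],[0.235,-2.35,-0.48,0.1,2.865]]'
```

```text
time: 11.05
tool_pos: [562.4, -11.0, 128.3]
tcp_rot: [180.0, -0.1, -8.0]
ft_force: [2.8, -1.4, -1.4]
finger_gap: 20.2
time: 11.25
tool_pos: [558.3, -9.5, 128.2]
tcp_rot: [180.0, -0.2, -13.8]
ft_force: [4.2, -2.7, -1.4]
finger_gap: 20.3
time: 11.45
tool_pos: [554.3, -7.5, 128.1]
tcp_rot: [-180.0, -0.2, -19.5]
ft_force: [5.2, -2.9, -2.4]
finger_gap: 20.2
time: 11.65
tool_pos: [550.5, -5.2, 128.1]
tcp_rot: [-180.0, -0.2, -25.2]
ft_force: [7.8, -4.4, -1.4]
finger_gap: 20.1
```

Push passed 3.5 N at about yaw -9.5°, and it is now 0.27 rad past that at about 8.9 N. One more small step of 0.09 rad, well inside the forced limit.

```bash
python3 -m pendant '[[0.235,-2.35,-0.48,0.1,2.865],[0.235,-2.0,-0.4,0.1,2.4]]'; python3 -m pendant '[[0.235,0,0,0,0]]'
```

```text
time: 11.85
tool_pos: [547.2, -2.8, 128.0]
tcp_rot: [-180.0, -0.3, -30.5]
ft_force: [6.7, -5.4, -1.9]
finger_gap: 20.4
time: 11.95
tool_pos: [546.9, -2.6, 128.0]
tcp_rot: [-180.0, -0.2, -30.5]
ft_force: [4.9, -4.9, -0.5]
finger_gap: 20.1
```

8.5 N in motion, 0.37 rad past the 3.5 N crossing: hand-tight. I'll centre on the pin, lift off and look.

```bash
python3 -m pendant '[[0.235,3,0,0,0],[0.235,2,0,0,0],[0.235,0,0,-10,0],[0.235,0,0,-20,0],[0.235,0,0,-30,0],[0.235,-10,-15,-30,0],[0.235,-10,-15,-30,0],[0.235,-10,-20,0,0],[0.235,0,-20,0,0],[0.235,0,0,0,0]]'
python3 - <<'E'
from ov import *
C=cam('wrist'); im,d=optics.snapshot('wrist'); cv2.imwrite("pics/w4.png",im)
p=proj(C,[577,35,85]).astype(int); b=(max(p[0]-80,0),max(p[1]-80,0),p[0]+80,p[1]+95); print(b)
overlay(im,C,[577,35],173.9,173.9,-130,'pics/o4.png',k=3.4,box=b,zr=126)
E
```

```text
time: 12.95
tool_pos: [559.6, 73.5, 247.9]
tcp_rot: [-179.9, -0.0, -30.2]
ft_force: [-0.3, -0.2, -0.0]
finger_gap: 20.5
(np.int64(278), np.int64(168), np.int64(438), np.int64(343))
```

View pics/o4.png

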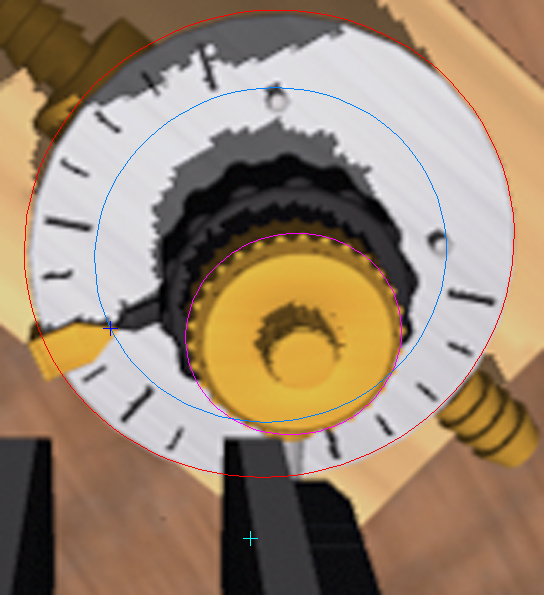

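The pointer (zoom 112,326) is still on the marker nose, and the gripper is clear.

```bash
python3 -c "
from bench import r,hand_in
print(r.sense()['ft_force']); print(hand_in())"
```

```text
[ 0.03857744 -0.331       0.32767358]
the job is handed in; nothing more can be done
None
```

I turned the knob about 51° clockwise so the pointer stands at the marker, tightened the lock ring by its bar pin, and handed the job in at about 13 s. `hand_in()` gives no verdict.

- **Pointer:** by eye, the last close-up after tightening shows the tip at the marker's nose, within about 1 mm. The clip sits where it was before.
- **Ring tightness:** the push passed 3.5 N and I stopped 0.37 rad further on, at 8.5 N in motion, inside the 6–9 N hand-tight band. This is judged by feel only; I had no direct reading of the ring's clamping force. The push read about 8.9 N a little before the end, a little high but within the roughly 1 N noise of the force reading.
- **Other items:** the gripper was clear with about 0 N on the wrist at hand-in. It never went near the bystanders, but I did not measure their positions again.

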